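Hold a spread circlip at the hub spindle's groove

TASK

The bench mixer's drive unit has its cover off: one of its two upright spindles carries the aluminium hub and still lacks its retaining clip, the other is covered by a rubber dust cap. Take the loaded circlip pliers out of their stand, squeeze the handles fully so that the clip opens, and lower the open clip over the end of the hub's spindle, without forcing it, until it is level with the groove just above the hub. Finish while holding it there, upright and fully spread around the spindle, touching neither spindle nor hub; leave the bottle, tube rack and screwdriver alone.

Things in the scene. Friction and masses are not known exactly. Their poses are not given: they have to be found in the camera images.
- pliers: Loose circlip pliers, about 0.2 kg, hanging upright, tips down. Origin on the pivot, z up; the two black handles lie at +y and -y and pivot in the y-z plane. A flange 24 (x) by 56 (y) by 5 mm, underside 18 mm below the origin, rests on the stand's fork. The clip is hooked on the tips (it cannot come off), 60 mm below the origin, and reaches out to +x; the tips end 65 mm below the origin
- pliers_grip (a point): Middle between the handles, 52 mm above the pliers' origin: grip here from above, closing along the pliers' y. Handles: flat bars 14 mm wide in x, from 24 to 82 mm above the origin, 58 mm over their outsides when relaxed, 38 mm fully squeezed (outer faces then parallel to z)
- clip_centre (a point): Centre of the opening of the spread clip, mid-thickness: 15.7 mm along +x and 60 mm below the pliers' origin. Steel C-ring: clear inner diameter 26 mm relaxed, 33 mm fully spread (spindle 28 mm); lugs and tips are on the pliers' side (-x)
- jaw_l (a joint): Opening of the pliers (rad): 0 relaxed, 0.197 with the handles squeezed to their stop and the clip fully spread. Squeezing the handles together spreads the tips and clip; a spring closes them: about 4 N per handle to begin, 14 N at the stop, so grip with 20 to 35 N
- stand: Fixed stand with a level fork, top 100 mm up; origin on the table below the pliers' pivot, start axes as the pliers'. Its two prongs (52 mm overall, slot 36 mm, 8 mm thick) run along x, open towards +x, to 16 mm ahead; post 36 to 50 mm behind. The clip cannot pass up through the fork: raise the pliers 5 to 12 mm, draw them out along the stand's +x by 60 mm or more, then lift
- mixer: Cream drive unit, fixed, 130 (x) by 200 (y) by 60 mm high, origin under its centre. Two equal upright steel spindles, 28 mm diameter, at y = +50 and -50 mm, ends 112 mm above the table; each has a groove 7 mm wide, centred 90 mm above the table (22 mm below the end)
- hub: Flanged aluminium hub on one of the spindles (which one varies), fixed, 56 mm diameter, 14 mm high; origin at the centre of its underside on the spindle's axis, 64 mm above the table; its top is 12 mm below the groove's centre
- hub_groove (a point): Point on the axis of the hub's spindle at the middle of the groove, 90 mm above the table; z up
- cap: Black rubber dust cap, fixed, over the other spindle, 40 mm diameter, origin at the centre of its underside 78 mm above the table, top 116 mm above the table
- wash_bottle: Bystander: upright white plastic bottle, 60 mm diameter, 120 mm high, origin at the bottom
- tube_rack: Bystander: white tube rack, 90 by 140 mm, 53 mm high with its caps, origin at the bottom
- screwdriver: Bystander: screwdriver lying on the table along its own x, about 200 mm long
Not all that is in view belongs to the job. What is shaped like the pliers but orange or red is not meant.

How it is judged:
By the outcome, as a careful person would: the job done as asked, in the order asked, and still so for the second after the job is handed in, while the arm keeps its last pose, push and grip.
It also fails if it takes over 45 s, if anything falls off the work surface, if the arm or the gripper's body presses on something with over 40 N, if the wrist force passes 120 N, or if a joint passes its speed limit or range.

ROBOT

A 6-joint arm with a two-finger parallel gripper is mounted at the origin on the work surface. World frame = base frame: x ahead of the robot, y to its left, z up, the work surface at z = 0. Lengths are in m, angles in rad, forces in N, time in s.
With the tool pointing down it reaches from about 0.35 to 0.925 m from the base axis. Payload 6.4 kg.
Tool frame: the origin (TCP) lies midway between the tips of the shut fingers; the grasp point (between the pads) lies 19 mm behind it (grip_point_offset is the distance from the TCP to the grasp point, in m); z points along the fingers, y is the line along which they close (so a half turn about z gives the same grasp; the last joint's range is limited). The gripper opens to 94 mm and grips with 3 to 60 N. Pads are 16 mm wide; open, the fingers measure 119 mm over their backs; the gripper's body (75 mm by 177 mm) begins 78 mm behind the grasp point.
Start: joints at [1.094, 0.245, 1.558, -0, 1.339, -0.174], TCP at [0.194, 0.62, 0.205] pointing down, gripper open.
Joint ranges: [-3.13, 3.13], [-1.02, 2.26], [0.13, 2.54], [-0.95, 4.09], [0.21, 2.88], [-2.74, 2.74]. Speed limits (rad/s): [2.57, 2.57, 3.14, 3.14, 3.14, 3.14].

INTERFACE

Orientations are given as a rotation vector (axis times angle).
In Python, from workcell import move_ptp, move_linear, goto_joints, command_gripper, hold, inverse_kinematics, state, camera, camera_params, PlanningError, sign_off, trace, tip_of, grip_point_offset gives the robot as it stands. Calls block until the motion is done:
- move_ptp(position, orientation): joint-space move of the TCP to a pose.
- move_linear(position, rot=None, velocity=0.15, f_stop=None): straight line of the TCP; rot=None keeps the orientation; velocity is the mean speed in m/s. With f_stop (N) it stops when the force on the tool has changed by that much, and returns True; else False.
- goto_joints(angles): joint-space move.
- command_gripper(opening, strength=None): finger opening in m; strength is the grip in N (None keeps the last); returns when the fingers have stopped.
- hold(seconds).
- inverse_kinematics(position, orientation): joint angles nearest the present ones, or None.
- state(): the state.
- camera(name): name is "side" or "top" or "wrist"; returns the picture (480x640x3 uint8, blue, green, red); there is no depth.
- camera_params(name): a dict with "camera_matrix" (3x3 intrinsics, pixels), "R" (3x3) and "t" (3): a world point X has camera coordinates R X + t; the wrist camera has in their place "tool_from_camera" (4x4, takes a point from camera to tool coordinates, whose origin is the TCP and whose axes are the flange's). Camera axes: x right, y down, z forward; pixel columns grow to the right and rows downward; lengths in m; the calibration is good to about 2 mm. A picture is of the moment at which its call begins: read the wrist's pose just before it. camera_params takes no time and is no camera call.
A pose or a line that the arm cannot do raises PlanningError and nothing moves.
- sign_off(): hands the job in; it is judged then, once.
Trained networks look in the newest picture that a camera, given by its name, has taken for a name from the list of things; names that differ only in an ending like _2 or _b are one class to them, and where a whole thing is asked for, a point or a joint stands for the part that bears it (a point fixed in the world has none). Each returns a list of dicts, best first, with "confidence" (0 to 1); they miss things now and then, are a little off and sometimes report something else, mostly with a low value. They report only what shows in the picture. A call takes as long as a camera call. They do not tell look-alikes from the thing itself.
- trace(query, camera): "pixels" (480x640 bool, what is visible of it) and "rect" ([left, top, right, bottom] in pixels, round what is visible of it).
- tip_of(query, camera): "at" ([column, row] in pixels: a listed point, or the origin of a listed thing).
The state is a dict: "t": time; "joints": joint angles; "joint_velocities": joint speeds; "joint_efforts": joint torques, N m; "ee_pos": TCP position; "tool_rot": TCP orientation; "ft_force": force on the tool from outside, world axes, zero at the start; "torque": the same for the moment, N m; "opening": finger opening in m; "finger_force": force on a finger pad.
Only numpy, scipy, OpenCV 4.12 (cv2) and the standard library are available. Lean on these libraries where they do the work, as an engineer would, in place of code of your own. Each camera call takes 0.05 s, during which the arm holds its last target. There are 200 camera calls.

## Working session

There is one attempt and no reset: what is moved stays moved. The work goes in short steps, each a Python script; the robot and the scene stay as the last script left them, time stands still between calls to the robot, and variables do not carry over. Pictures are saved under pics/ and viewed, at most 10 in all, crops included, and the job is handed in when it is done.

```bash
mkdir -p pics; ls
python3 - <<'E'
from workcell import *
import cv2,numpy as np
for c in ("side","top"):
    im=camera(c); cv2.imwrite(f"pics/{c}0.png",im)
    p=camera_params(c); print(c,np.round(p["camera_matrix"],1).tolist(),np.round(-p["R"].T@p["t"],3),np.round(p["R"],2).tolist())
    for q in ("pliers","pliers_grip","clip_centre","stand","mixer","hub","hub_groove","cap"):
        print(q,[(np.round(d["at"],1).tolist(),round(d["confidence"],2)) for d in tip_of(q,c)[:3]])
print(camera_params("wrist")); print(grip_point_offset, state())
E
```

```text
pics
side [[552.7, 0.0, 319.6], [0.0, 552.7, 240.3], [0.0, 0.0, 1.0]] [ 0.169 -0.828  0.733] [[0.92, -0.39, -0.01], [-0.22, -0.5, -0.84], [0.32, 0.78, -0.54]]
pliers [([173.4, 254.8], 0.9), ([238.1, 219.1], 0.64), ([265.6, 214.0], 0.58)]
pliers_grip [([230.5, 217.6], 0.86), ([261.1, 193.4], 0.71), ([191.1, 260.3], 0.67)]
clip_centre [([146.9, 251.4], 0.96), ([272.9, 237.5], 0.67), ([253.4, 231.4], 0.6)]
stand [([262.9, 254.2], 0.67)]
mixer [([366.8, 318.0], 0.62)]
hub [([379.0, 313.2], 0.84)]
hub_groove [([383.3, 296.9], 0.73)]
cap [([357.7, 275.2], 0.79)]
top [[566.7, 0.0, 315.5], [0.0, 566.7, 247.5], [0.0, 0.0, 1.0]] [ 0.36  -0.019  1.345] [[-0.01, -1.0, -0.01], [-0.99, 0.01, -0.13], [0.13, 0.01, -0.99]]
pliers [([196.9, 368.8], 0.84), ([162.4, 290.4], 0.58), ([223.7, 273.8], 0.57)]
pliers_grip [([219.8, 269.3], 0.94), ([211.8, 351.7], 0.86), ([141.2, 293.4], 0.63)]
clip_centre [([186.9, 282.9], 0.83), ([179.1, 389.4], 0.74), ([226.9, 270.1], 0.69)]
stand [([233.3, 276.3], 0.78)]
mixer [([353.6, 227.2], 0.59), ([329.3, 223.8], 0.32)]
hub [([373.3, 223.0], 0.6), ([468.0, 340.3], 0.3
[... 615 characters left out ...]
0.9, 'joints': array([ 1.09389792e+00,  2.45066351e-01,  1.55776931e+00,  8.41392044e-06,
        1.33869394e+00, -1.74093625e-01]), 'joint_velocities': array([ 1.56468267e-03, -1.86440698e-04,  4.03502078e-04, -3.35139476e-03,
       -9.53262950e-05,  6.74236898e-05]), 'joint_efforts': array([ 2.43021059e-04, -4.15851295e+01, -3.14864123e+01,  6.84995390e-02,
        2.90669873e-02,  7.70420570e-06]), 'ee_pos': array([0.19383088, 0.62045761, 0.20549332]), 'tool_rot': array([4.73830680e-01, 3.10564179e+00, 9.79535231e-05]), 'ft_force': array([-0.21867885,  0.1843146 ,  0.13325415]), 'torque': array([-0.00148859,  0.0537133 ,  0.00221675]), 'finger_force': 0.0, 'opening': 0.09401590564117111}
```

View pics/side0.png

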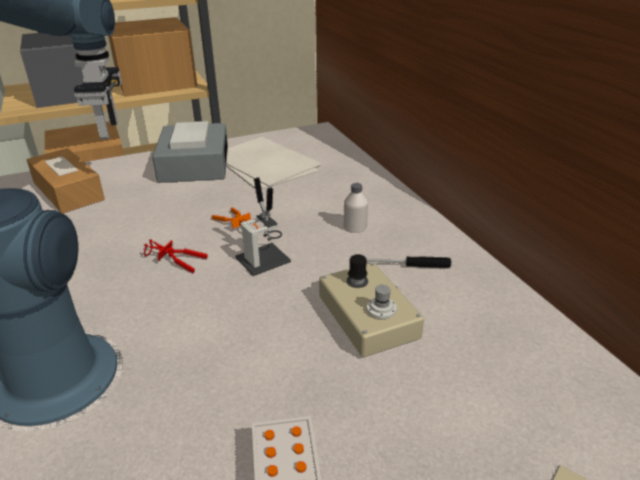

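View pics/top0.png

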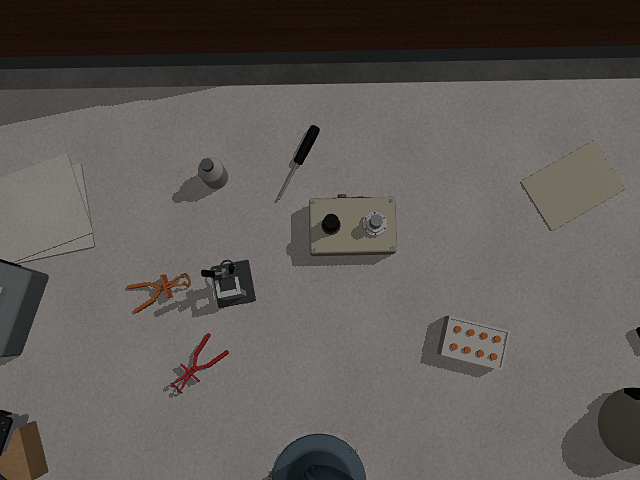

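The side view shows the pliers at (262,195), with the post at (252,245) and the clip at (273,235). The hub is on the right spindle at (380,305) and the cap is on the left one. In the top view the black handles are at (208,273) and (230,265), and the hub is at (374,223). The orange and red pliers are decoys.

```bash
cat > h.py <<'E'
from workcell import *
import cv2, numpy as np
from scipy.spatial.transform import Rotation as Ro
from scipy.optimize import least_squares
def cam(name, st=None):
    p=camera_params(name); K=p["camera_matrix"]
    if name!="wrist": return K,p["R"],p["t"]
    T=np.eye(4); T[:3,:3]=Ro.from_rotvec(st["tool_rot"]).as_matrix(); T[:3,3]=st["ee_pos"]
    C=np.linalg.inv(T@p["tool_from_camera"]); return K,C[:3,:3],C[:3,3]
def proj(c,X):
    K,R,t=c; v=(np.atleast_2d(X)@R.T+t)@K.T; return v[:,:2]/v[:,2:]
def onplane(c,uv,z):
    K,R,t=c; d=R.T@np.linalg.solve(K,[*uv,1]); o=-R.T@t; return o+d*(z-o[2])/d[2]
def tri(obs,x0=(.5,0,.1)):
    f=lambda X: np.concatenate([proj(c,X)[0]-uv for c,uv in obs])
    r=least_squares(f,x0); return r.x,r.fun
def down(yaw):  # tool z down, tool y along (−sin,cos)(yaw) up to sign, tool x = direction yaw
    x=np.array([np.cos(yaw),np.sin(yaw),0]); z=np.array([0,0,-1.]); return Ro.from_matrix(np.c_[x,np.cross(z,x),z]).as_rotvec()
def look(tag):
    st=state(); im=camera("wrist"); cv2.imwrite(f"pics/{tag}.png",im); return cam("wrist",st),im
E
python3 - <<'E'
from h import *
s,t=cam("side"),cam("top")
for n,a,b in (("grip",(261.1,193.4),(219.8,269.3)),("clip",(272.9,237.5),(226.9,270.1)),("hub",(379,313.2),(373.3,223)),("groove",(383.3,296.9),(374.7,223.5)),("cap",(357.7,275.2),(327.4,224.7)),("pliers",(265.6,214.),(223.7,273.8)),("stand",(262.9,254.2),(233.3,276.3)),("handL",(258,182),(208,273)),("handR",(269,191),(230,265))):
    X,r=tri([(s,a),(t,b)]); print(n,X.round(4),r.round(1))
for n,uv in (("hub",(373.3,223)),("groove",(374.7,223.5))): print(onplane(t,uv,.064 if n=="hub" else .09))
print("yaw now",Ro.from_rotvec(state()["tool_rot"]).as_matrix()[:,0])
E
```

```text
grip [0.4669 0.1979 0.1718] [ 2.7 -0.3 -0.6  2.5]
clip [0.4819 0.2023 0.0513] [-0.1  0.   0.  -0.1]
hub [ 0.5812 -0.134   0.0538] [ 1.8 -0.3 -0.8  2.1]
groove [ 0.5806 -0.1365  0.0936] [-1.1  0.2  0.5 -1.2]
cap [ 0.5821 -0.0303  0.0711] [-0.6  0.1  0.2 -0.7]
pliers [0.4674 0.1975 0.1196] [-0.1  0.   0.  -0.1]
stand [0.4619 0.1951 0.0161] [ 3.5 -0.4 -0.9  3.5]
handL [0.4624 0.2175 0.1905] [ 0.4 -0.  -0.1  0.4]
handR [0.4757 0.1738 0.1871] [ 1.8 -0.2 -0.5  1.7]
[ 0.58422104 -0.13495309  0.064     ]
[ 0.57848725 -0.13569643  0.09      ]
yaw now [-9.54503285e-01  2.98200399e-01 -2.85687470e-06]
```

Run:
```python
from h import *
for yaw in (.3,.3+np.pi):
    for p in ((.467,.198,.151),(.56,-.14,.19),(.56,-.14,.26)): print(yaw,inverse_kinematics(p,down(yaw)))
move_ptp((.467,.198,.27),down(.3))
c,im=look("w1")
for q in ("pliers","pliers_grip","clip_centre","stand"):
    for d in tip_of(q,"wrist")[:2]: print(q,d["at"],d["confidence"])
G=np.array([.467,.198,.170]); print(proj(c,[G,G-[0,0,.052]]).round(1)); print(state()["t"])
```

```text
0.3 [ 0.17715861 -0.03477789  1.96494801  0.          1.21142254  1.44795494]
0.3 [-0.44130538  0.09086793  1.76129167  0.          1.28943305  0.82949094]
0.3 [-0.44130538  0.03414235  1.6912962   0.          1.41615411  0.82949094]
3.441592653589793 [ 1.77158613e-01 -3.47778906e-02  1.96494801e+00 -4.44089210e-16
  1.21142254e+00 -1.69363771e+00]
3.441592653589793 [-0.44130538  0.09086793  1.76129167  0.          1.28943305 -2.31210171]
3.441592653589793 [-0.44130538  0.03414235  1.6912962   0.          1.41615411 -2.31210171]
pliers [194.0, 348.9] 0.79
pliers [311.7, 220.3] 0.68
pliers_grip [232.5, 325.0] 0.64
clip_centre [315.5, 191.5] 0.79
clip_centre [216.2, 176.3] 0.62
[[313.3 239.4]
 [313.5 223.3]]
2.9917
```

View pics/w1.png

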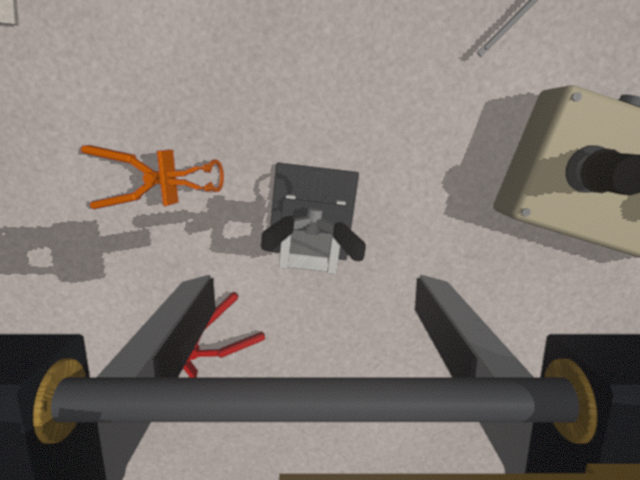

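The handles are at (278,234) and (350,240). The base and prong edges slope about 0.11 rad clockwise, so the yaw is nearer 0.19. I'll refine that from a crop.

Run:
```python
from h import *
im=cv2.imread("pics/w1.png"); c=cam("wrist",state())
cv2.imwrite("pics/w1c.png",cv2.resize(im[150:280,250:380],None,fx=4.6,fy=4.6,interpolation=cv2.INTER_CUBIC))
m=(im.max(2)<45).astype(np.uint8); m[:150]=0;m[280:]=0;m[:,:250]=0;m[:,380:]=0
n,l,st,ce=cv2.connectedComponentsWithStats(m)
for i in range(1,n):
    if st[i,4]>60:
        p=np.argwhere(l==i)[:,::-1]; print(st[i],ce[i].round(1))
for z in (.004,.01):
  a,b=[onplane(c,uv,z) for uv in ((277,163),(358,172))]; d=b-a; print(z,a,b,np.hypot(*d[:2]),np.arctan2(-d[0]*-1,-d[1])*1)
for z in (.1,):
  a,b=[onplane(c,uv,z) for uv in ((290,197),(341,203))]; d=b-a; print(z,a,b,np.arctan2(d[0],-d[1]))
```

```text
[263 217  30  29 316] [280.4 228.8]
[334 223  19  22 164] [340.7 232.3]
0.004 [0.49414871 0.24741053 0.004     ] [0.51081156 0.16151394 0.004     ] 0.08749785494303436 0.19160754443942818
0.01 [0.49473899 0.24703268 0.01      ] [0.51117734 0.16229342 0.01      ] 0.08631894164757759 0.1916075444394278
0.1 [0.47923785 0.22283134 0.1       ] [0.48725961 0.17943495 0.1       ] 0.1827854286326852
```

View pics/w1c.png

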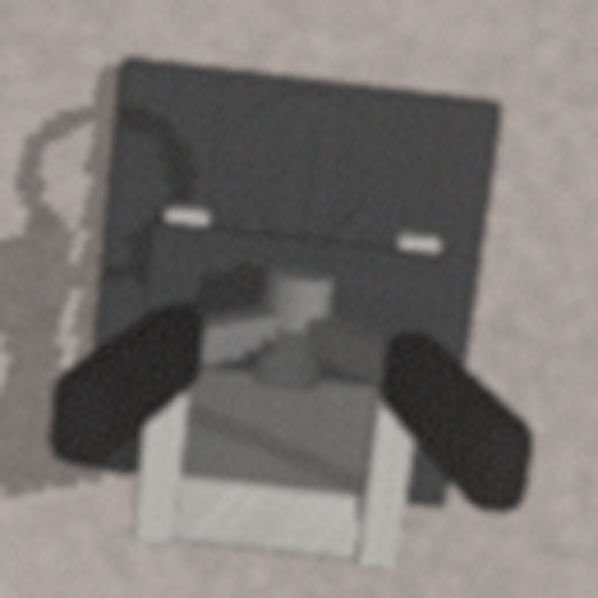

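Run:
```python
from h import *
c=cam("wrist",state()); x=np.array([np.cos(.19),np.sin(.19),0])
print("handles",onplane(c,(313.3,245.7),.2)); 
for z in (.1,.096): print("prongs",onplane(c,(316,200),z)-.016*x)
print("post back",onplane(c,(250+268/4.6,150+553/4.6),.1)+.05*x)
for X in (.465,.467,.47,.473):
    O=np.array([X,.1985,.118]); print(X,proj(c,[O+[0,0,.082],O,O-[0,0,.018]]).round(1).tolist())
```

```text
handles [0.47069623 0.19906013 0.2       ]
prongs [0.46765618 0.19774344 0.1       ]
prongs [0.46703106 0.19753044 0.096     ]
post back [0.46961191 0.19791315 0.1       ]
0.465 [[311.5, 254.2], [312.1, 225.4], [312.2, 220.7]]
0.467 [[312.4, 251.3], [312.8, 223.1], [312.9, 218.6]]
0.47 [[313.8, 247.0], [313.9, 219.7], [313.9, 215.4]]
0.473 [[315.2, 242.6], [315.0, 216.3], [314.9, 212.1]]
```

Run:
```python
from h import *
Y=.19; x=np.array([np.cos(Y),np.sin(Y),0]); P=np.array([.469,.1985,.1512])
move_ptp(P+[0,0,.08],down(Y))
print(move_linear(P,velocity=.08,f_stop=15))
command_gripper(.03,30); hold(.3)
s=state(); print(s["opening"],s["finger_force"],s["ft_force"],s["ee_pos"],s["t"])
if .034<s["opening"]<.043:
    move_linear(P+[0,0,.0085],velocity=.04); s=state(); print(s["opening"],s["ft_force"])
    print(move_linear(P+[0,0,.0085]+.08*x,velocity=.06,f_stop=12)); s=state(); print(s["opening"],s["ft_force"],s["ee_pos"],s["t"])
    look("w2")
    im=camera("side"); cv2.imwrite("pics/s2.png",cv2.resize(im[150:300,200:350],None,fx=4,fy=4))
```

```text
False
0.037226418806232085 30.01075565814972 [-2.87279707  5.56784425 15.88402974] [0.4714809  0.20032769 0.15557204] 5.6333
0.03708183060160601 [ 0.34541468  0.0944477  -1.84689637]
False
0.03719627797748364 [ 0.35149615 -0.31663919 -1.63899244] [0.54727419 0.21360249 0.15969442] 7.4833
```

View pics/s2.png

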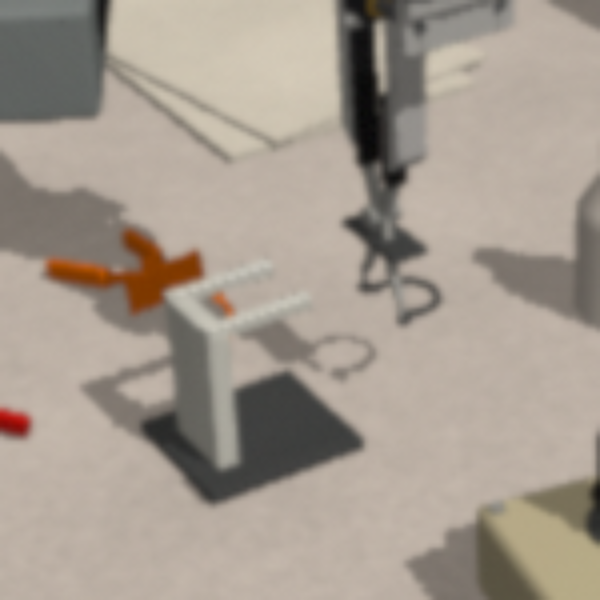

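View pics/w2.png

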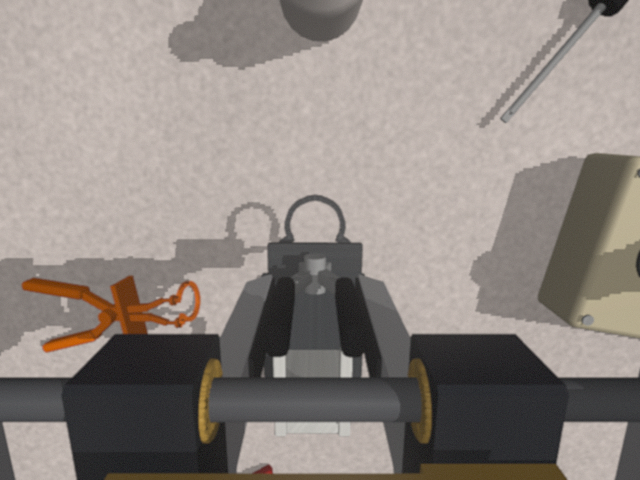

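The clip is out of the fork and spread. In the wrist view the ring is centred near (315,222). The grip pushed the tool up about 4 mm, so I'll measure the clip's position in the hand.

```bash
cat >> h.py <<'E'
def clip_tool(im,zt=.0976,box=(188,238,278,354),th=85,seed=None):
    """circle fit of the dark ring at tool depth zt -> centre (tool x,y), radius"""
    p=camera_params("wrist"); K=p["camera_matrix"]; T=p["tool_from_camera"]
    r0,r1,c0,c1=box; q=np.argwhere(im[r0:r1,c0:c1].max(2)<th)[:,::-1]+[c0,r0]
    d=np.c_[q,np.ones(len(q))]@np.linalg.inv(K).T@T[:3,:3].T; o=T[:3,3]
    P=(o+d*((zt-o[2])/d[:,2])[:,None])[:,:2]
    f=lambda v: np.hypot(*(P-v[:2]).T)-v[2]
    r=least_squares(f,[.016,0,.018],loss="soft_l1",f_scale=.001); return r.x,len(q),np.abs(r.fun)
E
python3 - <<'E'
from h import *
im=cv2.imread("pics/w2.png")
for th in (75,85,95):
  for z in (.0932,.0976):
    v,n,e=clip_tool(im,z,th=th); print(th,z,v.round(4),n,np.median(e).round(5))
x=Ro.from_rotvec(state()["tool_rot"]).as_matrix()[:,0]
s=state()["ee_pos"]; move_linear([s[0],s[1],.255],velocity=.15)
H=np.array([.581,-.1353,.245]); move_linear(H-.016*x,velocity=.18)
print(state()["t"],state()["opening"],state()["ee_pos"])
look("w3"); im=camera("side"); cv2.imwrite("pics/s3.png",im)
E
```

```text
75 0.0932 [0.016 0.    0.018] 0 nan
75 0.0976 [0.016 0.    0.018] 0 nan
85 0.0932 [0.0122 0.0013 0.0189] 194 0.00044
85 0.0976 [0.0112 0.0013 0.0192] 194 0.00045
95 0.0932 [0.0121 0.0013 0.0189] 415 0.00063
95 0.0976 [0.0111 0.0013 0.0192] 415 0.00064
10.475 0.036811824320152245 [ 0.56533497 -0.13766184  0.2450354 ]
  return _methods._mean(a, axis=axis, dtype=dtype,
  ret = ret.dtype.type(ret / rcount)
```

View pics/w3.png

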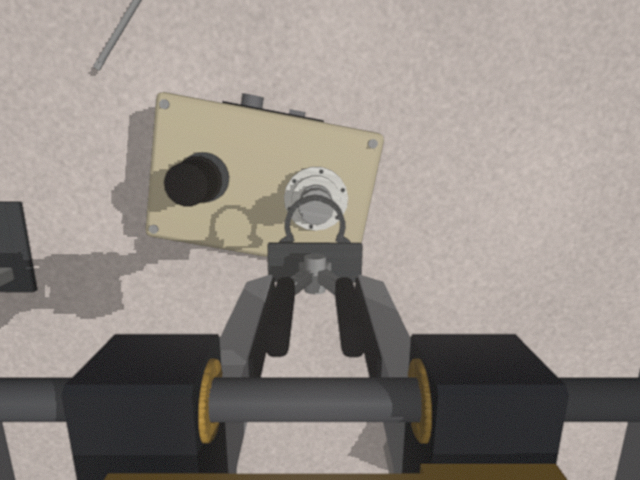

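The clip ring at (315,222) sits over the spindle end at about (316,203). Zooming in, and looking at the side view for height and tilt.

Run:
```python
from h import *
a=cv2.imread("pics/w3.png")[155:255,265:365]; b=cv2.imread("pics/s3.png")[220:330,320:430]
cv2.imwrite("pics/c3.png",np.hstack([cv2.resize(a,(400,400),interpolation=cv2.INTER_CUBIC),cv2.resize(b,(400,400),interpolation=cv2.INTER_CUBIC)]))
c=cam("wrist",state()); s=cam("side")
for n,q in (("side",s),("wrist",c)):
  for X in ((.581,-.1353,.112),(.581,-.1353,.09)): print(n,proj(q,X).round(1))
R=Ro.from_rotvec(state()["tool_rot"]).as_matrix()
for z in (.0932,.0976): print(proj(s,state()["ee_pos"]+R@[.0115,.0013,z]).round(1))
```

```text
side [[382.6 288.8]]
side [[382.  298.2]]
wrist [[313.6 208.8]]
wrist [[313.6 203.9]]
[[382.2 272. ]]
[[382. 274.]]
```

View pics/c3.png

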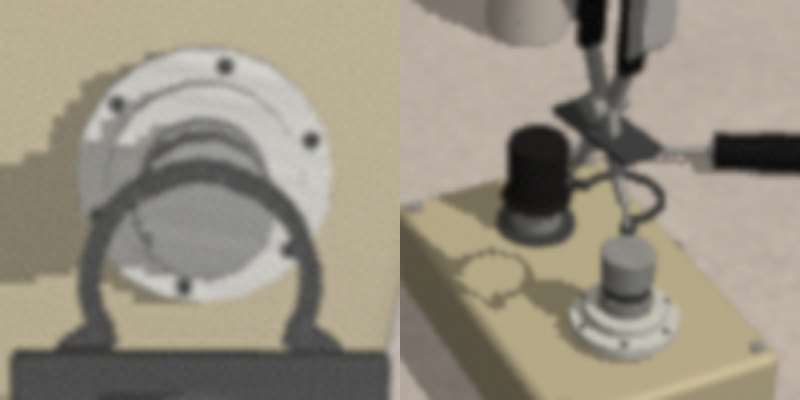

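Run:
```python
from h import *
st=state(); c=cam("wrist",st); R=Ro.from_rotvec(st["tool_rot"]).as_matrix()
H=onplane(c,(316.2,208.2),.112); print(H)
T=H-R@[.0112,.0013,0]; T[2]=.221; move_linear(T,velocity=.06)
c,im=look("w4"); sd=camera("side"); cv2.imwrite("pics/s4.png",sd)
a=im[165:255,265:365]; b=sd[235:335,330:430]
cv2.imwrite("pics/c4.png",np.hstack([cv2.resize(a,(440,396),interpolation=cv2.INTER_CUBIC),cv2.resize(b,(360,396),interpolation=cv2.INTER_CUBIC)]))
print(state()["ee_pos"],state()["t"],state()["ft_force"])
R=Ro.from_rotvec(state()["tool_rot"]).as_matrix(); C=state()["ee_pos"]+R@[.0112,.0013,.0976]
print(proj(c,[C,[C[0],C[1],.112]]))
```

```text
[ 0.58187712 -0.13716568  0.112     ]
[ 0.57084298 -0.13813529  0.22133709] 11.2333 [-0.10301609 -0.68903443 -2.46280804]
[[314.99728677 224.55483492]
 [314.97246288 220.92623774]]
```

View pics/c4.png

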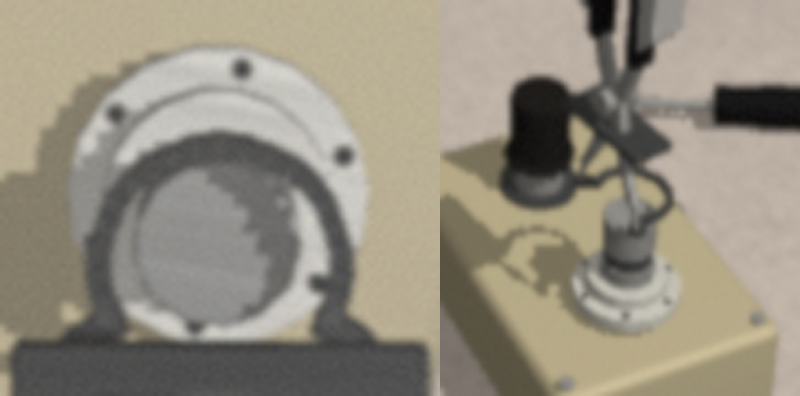

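Run:
```python
from h import *
p=camera_params("wrist"); K=p["camera_matrix"]; T=p["tool_from_camera"]
def tool(uv,z):
    d=T[:3,:3]@np.linalg.solve(K,[*uv,1]); o=T[:3,3]; return o+d*(z-o[2])/d[2]
im=cv2.imread("pics/w2.png"); g=im.max(2).astype(int)
print(g[234:252,275].tolist(), g[234:252,355].tolist()); print("row255",g[255,262:275].tolist(),g[255,355:368].tolist())
for r in (241.5,243): 
    for z in (.0462,.0506,.0512): print(r,z,tool((315,r),z).round(4))
print([tool((u,255),.0506).round(4)[1] for u in (268.5,361.5)])
```

```text
[132, 135, 134, 138, 140, 141, 140, 128, 93, 75, 74, 81, 87, 78, 78, 81, 78, 79] [195, 192, 192, 190, 190, 191, 188, 177, 134, 88, 76, 83, 83, 84, 82, 80, 80, 81]
row255 [188, 189, 191, 193, 180, 138, 91, 79, 79, 79, 82, 84, 82] [81, 84, 83, 83, 83, 82, 96, 134, 176, 190, 192, 194, 192]
241.5 0.0462 [0.0132 0.0015 0.0462]
241.5 0.0506 [0.012  0.0015 0.0506]
241.5 0.0512 [0.0118 0.0015 0.0512]
243 0.0462 [0.0123 0.0015 0.0462]
243 0.0506 [0.0111 0.0015 0.0506]
243 0.0512 [0.0109 0.0015 0.0512]
[np.float64(-0.0257), np.float64(0.0288)]
```

Run:
```python
from h import *
im=cv2.imread("pics/w2.png"); g=im.max(2).astype(int)
print("col315",list(enumerate(g[192:204,315].tolist(),192)))
for r in (208,214,220,226,232): print(r,"L",g[r,280:296].tolist(),"R",g[r,336:352].tolist())
cv2.imwrite("pics/c2.png",cv2.resize(im[185:365,225:405],(600,600),interpolation=cv2.INTER_CUBIC))
```

```text
col315 [(192, 194), (193, 182), (194, 147), (195, 105), (196, 89), (197, 88), (198, 91), (199, 92), (200, 129), (201, 173), (202, 196), (203, 196)]
208 L [193, 193, 193, 194, 194, 193, 194, 191, 174, 144, 108, 84, 81, 81, 83, 100] R [82, 84, 83, 106, 144, 177, 189, 192, 190, 187, 188, 188, 187, 190, 189, 191]
214 L [191, 194, 193, 194, 197, 187, 160, 121, 89, 83, 80, 87, 122, 166, 185, 191] R [167, 130, 92, 83, 82, 91, 123, 167, 189, 195, 191, 186, 187, 187, 188, 187]
220 L [185, 189, 190, 188, 165, 124, 91, 82, 83, 89, 126, 170, 196, 193, 193, 190] R [195, 191, 171, 130, 94, 84, 80, 88, 116, 163, 183, 188, 186, 187, 191, 188]
226 L [176, 191, 194, 180, 134, 95, 82, 84, 83, 104, 145, 172, 185, 184, 192, 194] R [190, 186, 179, 147, 107, 86, 84, 84, 94, 134, 178, 197, 198, 197, 193, 190]
232 L [187, 191, 193, 189, 174, 132, 93, 83, 84, 89, 97, 131, 166, 183, 189, 188] R [186, 176, 138, 105, 89, 83, 83, 87, 127, 167, 184, 185, 186, 186, 191, 192]
```

View pics/c2.png

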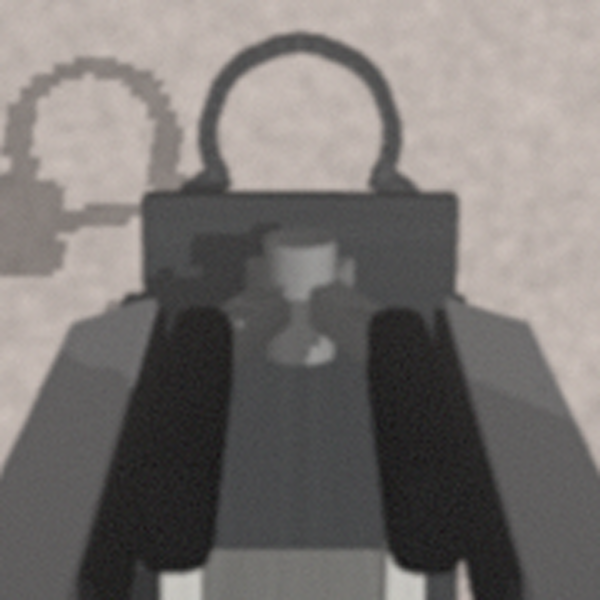

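Run:
```python
from h import *
p=camera_params("wrist"); K=p["camera_matrix"]; C=np.linalg.inv(p["tool_from_camera"])
c=(K,C[:3,:3],C[:3,3])
# pliers-frame points -> tool: x same, y flipped, z: tool z = zo - z ; pitch a: (x,z)->(x+a z, z-a x)
def pt(v,P):
    x0,zo,a=v; x,y,z=np.array(P).T; return np.c_[x0+x*np.cos(a)+z*np.sin(a), .0014-y, zo-(z*np.cos(a)-x*np.sin(a))]
P=[(.0322,0,-.060),(.012,.028,-.018),(.012,-.028,-.018),(.007,.014,.024)]
def f(v,full=0):
    q=proj(c,pt(v,P))
    r=[(q[0,1]-200.2),(q[1,1]-241.7),(q[2,0]-q[1,0]-93.3)*.7,(q[3,1]-277.6)*.5]
    return np.array(r)
for dz in (None,.0332,.0355,.0376):
    if dz is None: r=least_squares(f,[0,.035,0]); v=r.x
    else: r=least_squares(lambda u:f([u[0],dz,u[1]]),[0,0]); v=[r.x[0],dz,r.x[1]]
    print(dz,np.round(v,4),f(v).round(2),"clip",pt(v,[(.0157,0,-.06)]).round(4))
```

```text
None [-0.0033  0.0405  0.005 ] [-0.99  1.74 -0.17 -1.47] clip [[0.0121 0.0014 0.1006]]
0.0332 [-0.0011  0.0332  0.0242] [-0.96  1.86  1.83 -1.58] clip [[0.0132 0.0014 0.0936]]
0.0355 [-0.0018  0.0355  0.0182] [-0.97  1.82  1.19 -1.54] clip [[0.0128 0.0014 0.0958]]
0.0376 [-0.0024  0.0376  0.0127] [-0.98  1.79  0.62 -1.51] clip [[0.0125 0.0014 0.0978]]
```

Any tilt is small, the ring is concentric with the spindle, and the front gap is about 2.5 mm. Lowering gently.

Run:
```python
from h import *
s=state(); T=s["ee_pos"].copy(); print(s["ft_force"])
for z in (.205,.1876):
    T[2]=z; r=move_linear(T,velocity=.03,f_stop=3); s=state(); print(z,r,s["ft_force"].round(2),s["torque"].round(3),s["opening"],s["ee_pos"].round(4),s["t"])
    if r: break
c,im=look("w5"); sd=camera("side"); cv2.imwrite("pics/s5.png",sd)
a=im[165:255,265:365]; b=sd[235:335,330:430]
cv2.imwrite("pics/c5.png",np.hstack([cv2.resize(a,(400,400),interpolation=cv2.INTER_CUBIC),cv2.resize(b,(400,400),interpolation=cv2.INTER_CUBIC)]))
```

```text
[-0.10301609 -0.68903443 -2.46280804]
0.205 False [-0.29  0.08 -1.5 ] [ 0.005  0.088 -0.029] 0.037282116074332516 [ 0.5709 -0.1381  0.205 ] 11.9167
0.1876 False [-0.23 -0.26 -2.18] [-0.019  0.161  0.041] 0.03709607640100072 [ 0.5709 -0.1382  0.1877] 12.65
```

View pics/c5.png

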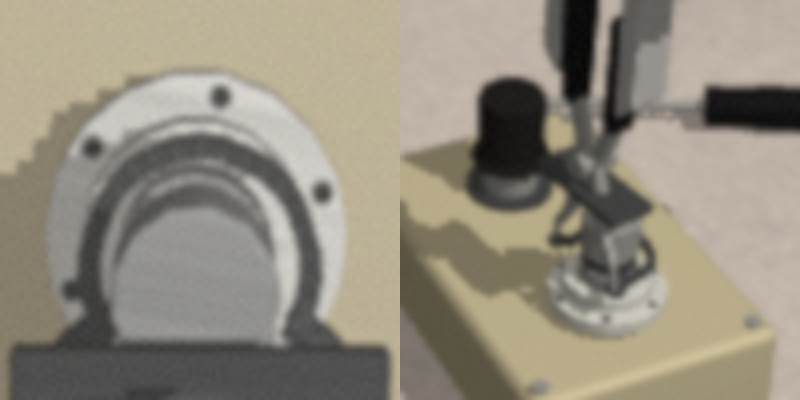

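Run:
```python
from h import *
s=state(); R=Ro.from_rotvec(s["tool_rot"]).as_matrix(); T=s["ee_pos"].copy()-R[:,1]*.0003
move_linear(T,velocity=.02); 
F=[];M=[]
for i in range(8):
    camera("side")
    q=state(); F.append(q["ft_force"]);M.append(q["torque"])
    if i<3:
        for n in ("clip_centre","hub_groove","hub","pliers"): print(n,[(np.round(d["at"],1).tolist(),round(d["confidence"],2)) for d in tip_of(n,"side") if abs(d["at"][0]-382)<25])
print(np.mean(F,0).round(2),np.mean(M,0).round(3))
c=cam("side"); C=T+R@[.0112,.0013,.0976]
print("pred clip",proj(c,C),"groove",proj(c,[.5815,-.1362,.09]),"hub",proj(c,[.5815,-.1362,.064]), "pliers",proj(c,[.5815-.0154,-.1362-.003,.15]))
print(state()["t"],state()["opening"],state()["ee_pos"])
```

```text
clip_centre [([380.4, 299.4], 0.68)]
hub_groove [([381.6, 299.1], 0.86), ([364.8, 318.3], 0.7), ([379.8, 299.3], 0.27)]
hub [([381.8, 312.3], 0.7)]
pliers [([376.3, 271.1], 0.89)]
clip_centre [([381.7, 302.2], 0.64)]
hub_groove [([382.3, 296.5], 0.84)]
hub [([380.1, 310.2], 0.53)]
pliers [([375.6, 272.9], 0.86)]
clip_centre [([381.6, 300.0], 0.94)]
hub_groove [([381.8, 297.1], 0.84), ([383.3, 311.8], 0.57)]
hub [([381.8, 311.2], 0.76)]
pliers [([379.3, 271.1], 0.93)]
[ 0.24 -0.01 -1.76] [-0.017  0.144  0.011]
pred clip [[383.08597287 298.48400896]] groove [[382.4872068  298.43444948]] hub [[381.76631871 309.33611173]] pliers [[377.36455504 275.07133278]]
14.0 0.036829052265831726 [ 0.57097234 -0.13789629  0.18790291]
```

Run:
```python
from h import *
D={n:[] for n in ("clip_centre","hub_groove","pliers_grip","pliers")}
exp={"clip_centre":(382,299),"hub_groove":(382,299),"pliers_grip":(378,253),"pliers":(378,274)}
for i in range(14):
    camera("side")
    for n in D:
        for d in tip_of(n,"side"):
            if np.hypot(*(np.array(d["at"])-exp[n]))<9: D[n].append(d["at"]); break
for n,v in D.items(): print(n,len(v),np.median(v,0).round(2),(np.std(v,0)/len(v)**.5).round(2))
c=cam("side"); s=state(); R=Ro.from_rotvec(s["tool_rot"]).as_matrix()
for zo in (.0332,.0376): print(zo,"clip, origin, grip",proj(c,[s["ee_pos"]+R@[a,.0013,zo-b] for a,b in ((.0112,-.06),(-.0035,0),(-.0035,.052))]).round(1).tolist())
print(proj(c,[.5815,-.1362,.09]),s["t"],s["opening"])
```

```text
clip_centre 14 [381.4 299.8] [0.35 0.28]
hub_groove 12 [384.  298.1] [0.53 0.32]
pliers_grip 14 [379.  248.4] [0.39 0.3 ]
pliers 13 [377.6 272.9] [0.32 0.3 ]
0.0332 clip, origin, grip [[383.2, 296.6], [378.5, 272.9], [379.9, 248.4]]
0.0376 clip, origin, grip [[383.1, 298.5], [378.4, 274.9], [379.8, 250.5]]
[[382.4872068  298.43444948]] 17.5 0.03702621731493614
```

Run:
```python
from h import *
hold(.3); s=state(); print(s["ft_force"].round(2),s["opening"],s["joint_velocities"].round(4)); print(sign_off())
```

```text
[ 0.39 -0.28 -1.9 ] 0.03733459053495309 [-0.0002 -0.0006 -0.0011 -0.0013 -0.0001 -0.0002]
the job is handed in; nothing more can be done
None
```

I handed the job in with the arm holding the spread clip around the hub's spindle at about groove height. Only the pliers' weight shows on the wrist, so I saw no sign of contact; height is good to roughly 2–3 mm, tilt is at most a few degrees, and I viewed 11 pictures, one over the limit of 10.

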